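# Push a jam jar through the caddy's sprung flap

### The arm

A 6-joint arm with a two-finger parallel gripper is mounted at the origin on a cart in front of the work surface, level with it; the furniture and walls round the work are solid. World frame = base frame: x ahead of the robot, y to its left, z up, the work surface at z = 0. Lengths are in m, angles in rad, forces in N, time in s.
With the tool pointing down it reaches from about 0.3 to 0.875 m from the base axis. Payload 6.4 kg.
Tool frame: the origin (TCP) lies between the finger pads; the fingertips stand 8 mm ahead of it and the grasp point (between the pads) lies 11 mm behind it (ctrl.finger_overhang is the distance from the TCP to the fingertips, in m); z points along the fingers, y is the line along which they close (so a half turn about z gives the same grasp; the last joint's range is limited). The gripper opens to 85 mm and grips with 20 to 120 N. Pads are 22 mm wide; open, the fingers measure 114 mm over their backs; the gripper's body (76 mm by 85 mm) begins 54 mm behind the grasp point. The pads swing forward as they close: fully open they stand 13 mm farther back than shut.
Start: joints at [-1.343, 0.181, 1.607, -0, 1.354, -0.206], TCP at [0.242, -0.522, 0.239] pointing down, gripper open.
Joint ranges: [-2.99, 2.99], [-0.89, 2.07], [0.3, 2.58], [-1.14, 4.28], [0, 2.63], [-3.12, 3.12]. Speed limits (rad/s): [2.57, 2.57, 3.01, 3.14, 3.14, 3.14].

### API

Orientations are given as a unit quaternion [w, x, y, z].
In Python, from bench import ctrl, camera gives the robot as it stands.
- The arm moves only by the shell command python3 -m pendant 'ROWS' [OPENING]. ROWS is JSON, a list of rows, each a list of 6 numbers: the shift along the world's x, y, z normalised to -1 to 1, where 1 is 200 mm, then the turn, a rotation vector about the world's x, y, z normalised to -1 to 1, where 1 is pi/2 rad. In form: [[dx, dy, dz, rx, ry, rz], ...]. A call has exactly 10 rows; each row shifts and turns the commanded pose from where the row before left it; what a row does not reach is not made up. A row lasts 1/8 s, in which the tool goes at most 62.5 mm and 10.7 degrees, less where a joint would pass 70% of its speed; a pose out of reach is approached as far as the arm can. A call with a number of a shift or a turn outside -1 to 1 is refused whole. A call with a gripper value outside its range is refused whole. OPENING is the opening, from -1 (shut) to 1 (fully open), set as the call begins (- or left out, the last holds). The fingers move at their own pace and stop on an object; the grip force is fixed at half the most. Time passes only in rows, so rows that do not move let the fingers close, or fill a call up. It gives the time, the measured TCP pose, the force, the opening and the grip force at its end, in the units of the state.
- ctrl.get_obs(): the state, without advancing time (a new reading comes with each control period).
- camera(name): name is "scene" or "top" or "wrist"; returns a dict with "color" (480x640x3 uint8, blue, green, red), "fx", "fy", "cx", "cy" (pixels), "xyz" and "rotation" of the camera in the world; the wrist camera has in their place "hand_eye" (4x4, takes a point from camera to tool coordinates, whose origin is the TCP and whose axes are the flange's). Camera axes: x right, y down, z forward; pixel columns grow to the right and rows downward; lengths in m; the calibration is good to about 2 mm. A picture is of the moment at which its call begins: read the wrist's pose just before it. There is no depth.
- ctrl.hand_in(): hands the job in; it is judged then, once.
The state is a dict: "time_s": time; "q": joint angles; "dq": joint speeds; "joint_efforts": joint torques, N m; "eef_pos": TCP position; "eef_rot": TCP orientation; "wrist_force": force on the tool from outside, world axes, zero at the start; "torque": the same for the moment, N m; "opening": opening from 0.0 (shut) to 1.0 (fully open); "grasp_force": force on a finger pad.
Only numpy, scipy, OpenCV 4.12 (cv2) and the standard library are available. Lean on these libraries where they do the work, as an engineer would, in place of code of your own. Each camera call takes 0.05 s, during which the arm holds its last target. There are 200 camera calls.

### The job

Put the little jam jar away in the wooden caddy through its sprung flap, without picking it up: with one finger reaching ahead of the jar push the flap inward, and while it is held open push the jar along the counter through the doorway with the other finger - do not use the jar itself to push the flap open. Push it far enough in that the flap swings fully shut behind it, leave it standing upright, and leave the other things on the counter where they are.

Things in the scene. Friction and masses are not known exactly. Their poses are not given: they have to be found in the camera images.
- caddy: Open-topped wooden caddy fixed to the counter, without a floor (the counter runs on inside). Origin: middle of the doorway in its front wall, on the counter. x points straight in through the doorway, y to the left as seen when looking in, z up. Outside: x -5 to 230 mm, y -70 to 70 mm, 46 mm high. Inside: x 5 to 222 mm, y -62 to 62 mm. The doorway is 84 mm wide (y -42 to 42 mm), open at the top.
- flap (a joint): Self-closing flap in the doorway, a metal plate 5 mm thick, 82 mm long, from 6 to 44 mm above the counter, on an upright hinge at the doorway's left post (caddy x 0, y 41 mm). 0 rad = shut; grows as it swings inward, away from whoever stands in front of the doorway, up to 1.75 rad. A weak spring shuts it (about 0.3 N pushes it open at its middle). It sweeps the caddy floor up to 83 mm from its hinge and shuts only when nothing stands in that sweep.
- flap_edge (a point): Middle of the flap's free upright edge, 25 mm above the counter, 81 mm from the hinge.
- jam_jar_center (a point): Centre of the small round jam jar (amber, metal lid, pale label band), half-way up. The jar is 44 mm across and 44 mm high, about 0.13 kg, stands upright on the counter in front of the doorway, its centre 80 to 100 mm in front of the flap and up to 15 mm to either side of the doorway's middle.
- salt_shaker: Bystander: glass shaker with metal cap, 44 mm across, 90 mm high, left of the jar's path. Origin in the middle of its underside.
- pepper_shaker: Bystander: glass shaker with metal cap, 44 mm across, 90 mm high, right of the jar's path. Origin in the middle of its underside.
- sugar_sachet_1: Bystander: flat sugar sachet 28 x 60 x 9 mm, beside the caddy on the left. Origin in the middle of its underside, y along its length.
- sugar_pourer: Bystander: sugar pourer, 72 mm across, 167 mm high, beyond the caddy to the right. Origin in the middle of its underside.
- jam_jar: The same jam jar; origin in the middle of its underside, z up.
Not all that is in view belongs to the job. Leave any black or blue look-alike of the jam_jar alone.

How it is judged:
On the way, in this order (a step that is already met when the one before it is completed fails the run):
1. a finger has pushed the flap open by 0.3 rad or more while the jar is still wholly in front of the doorway (value of joint flap above 0.3 rad and contact force between the fingers and flap above 0.03 N and x of jam_jar_center in the frame of caddy below -0.02 m).
2. the jar passes the doorway, standing on the counter, with the flap open (value of joint flap above 0.3 rad and x of jam_jar_center in the frame of caddy between -0.015 and 0.025 m and y of jam_jar_center in the frame of caddy between -0.042 and 0.042 m and height (world z) of jam_jar_center below 0.03 m).
At the end, for the whole second after the job is handed in: The jar stands upright (within 0.15 rad) and at rest on the counter inside the caddy, the flap is shut behind it (under 0.08 rad), and the bystanders are within 30 mm of where they were (x of jam_jar_center in the frame of caddy between 0.03 and 0.205 m and y of jam_jar_center in the frame of caddy between -0.06 and 0.06 m and height (world z) of jam_jar_center below 0.028 m and angle between jam_jar_center's own z axis and vertical below 0.15 rad and linear speed of jam_jar below 0.01 m/s and value of joint flap below 0.08 rad and distance of each of salt_shaker, pepper_shaker, sugar_sachet_1, sugar_pourer from where it was at the start of the episode below 0.03 m); the robot touches nothing.
It fails at once if the jar is lifted more than 12 mm (height (world z) of jam_jar_center above 0.034 m).
It fails at once if the jar is tipped over (0.5 rad) (angle between jam_jar_center's own z axis and vertical above 0.5 rad).
It fails at once if the jar itself pushes the flap open (presses on it from outside while it is open less than 0.3 rad) (contact force between jam_jar and flap above 0.15 N and value of joint flap below 0.3 rad and x of jam_jar_center in the frame of caddy below 0 m).
It fails at once if a bystander is pushed more than 30 mm or tipped (distance of any of salt_shaker, pepper_shaker, sugar_sachet_1, sugar_pourer from where it was at the start of the episode above 0.03 m or angle between any of salt_shaker, pepper_shaker, sugar_sachet_1, sugar_pourer's own z axis and vertical above 0.5 rad).
It also fails if it takes over 38 s, if anything falls off the work surface, if the arm or the gripper's body presses on something with over 40 N, if the wrist force passes 120 N, or if a joint passes its speed limit or range.

## Working session

There is one attempt and no reset: what is moved stays moved. The work goes in short steps, Python scripts to look and compute and a shell command to move; the robot and the scene stay as the last step left them, time stands still between calls to the robot, and variables do not carry over. Pictures are saved under pics/ and viewed, at most 10 in all, crops included, and the job is handed in when it is done.

```bash
mkdir -p pics; ls
python3 - <<'E'
from bench import ctrl,camera
import cv2,numpy as np
for n in("top","scene"):
    c=camera(n); cv2.imwrite(f"pics/{n}0.png",c["color"]); print(n,c["fx"],c["fy"],c["cx"],c["cy"],np.round(c["xyz"],4),np.round(c["rotation"],4).tolist())
o=ctrl.get_obs(); print(o["time_s"],o["eef_pos"],o["eef_rot"],o["opening"])
E
```

```text
pics
top 483.3057493807954 483.3057493807954 318.0114500007884 243.5834048373689 [ 0.395  -0.0309  1.0174] [0.0693, -0.6962, 0.7111, -0.0702]
scene 616.7538514550356 616.7538514550356 334.1955240411238 236.64567457029582 [-0.4434  0.5395  0.8983] [0.2249, -0.4635, 0.7641, -0.3881]
0.1 [ 0.24159213 -0.52125348  0.23849049] [-7.94234993e-04  9.76570132e-01  2.15197922e-01  6.68348395e-06] 1.0067117112278143
```

View pics/top0.png

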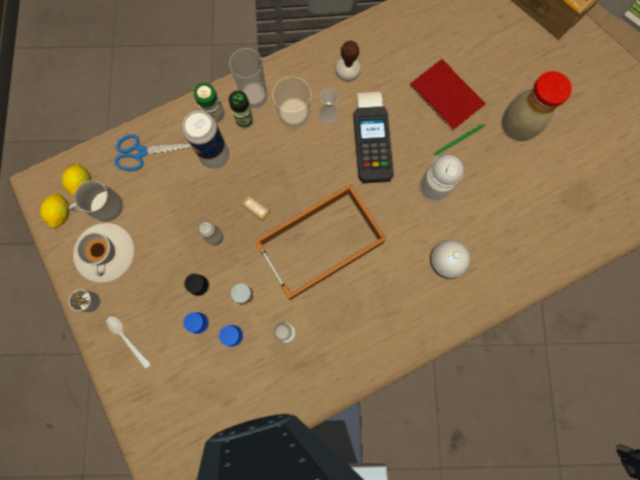

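View pics/scene0.png

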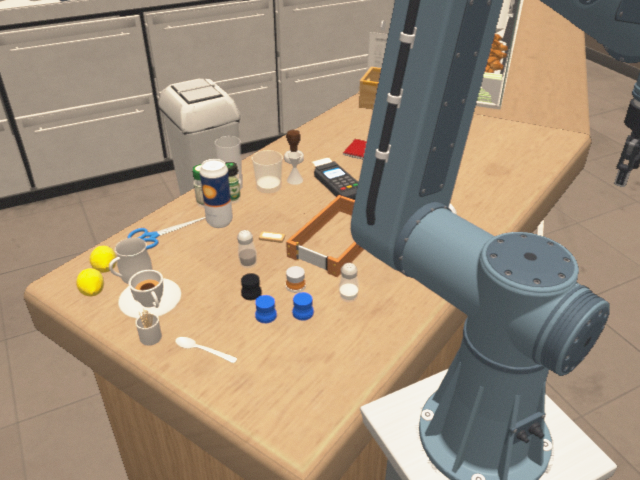

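Candidates in the top view are the silver-lidded jar (241,293), a black one (196,285), and blue ones at (195,322) and (230,335). In the scene view the jar at (295,279) is amber with a metal lid, so I choose the silver-lidded one. The caddy spans (258,243), (290,296), (350,188) and (383,240). The shakers are at (209,232) and (284,331). Next, one close crop to check.

Run:
```python
import cv2,numpy as np
t=cv2.imread("pics/top0.png")[175:350,180:400]; s=cv2.imread("pics/scene0.png")[225:325,230:370]
a=cv2.resize(t,None,fx=3.6,fy=3.6,interpolation=cv2.INTER_CUBIC)[:600]
b=cv2.resize(s,(252,180),interpolation=cv2.INTER_CUBIC)
a[-180:,-252:]=b
cv2.imwrite("pics/crop1.png",a); print(a.shape)
```

```text
(600, 792, 3)
```

View pics/crop1.png

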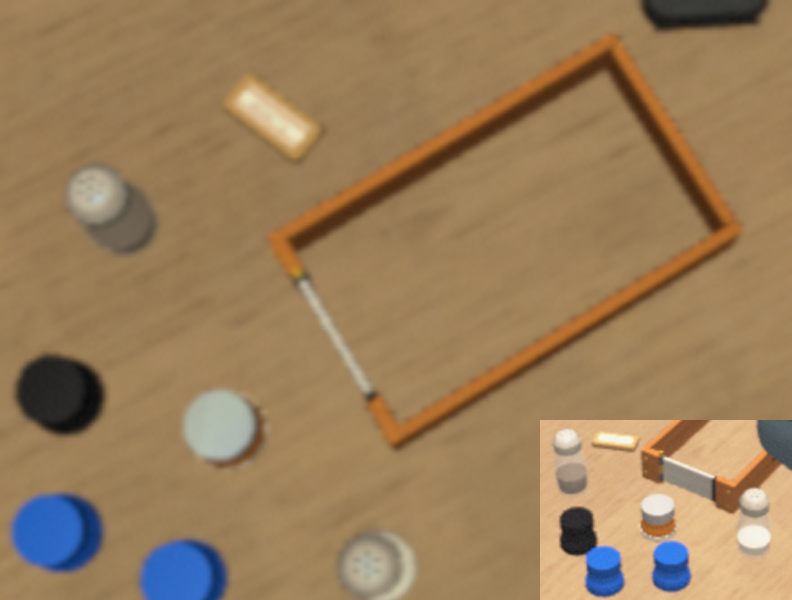

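The crop shows the silver-lidded amber jar at crop (220,426). The caddy corners are at (272,238), (396,445), (612,37) and (740,228), with the flap running from (302,280) to (370,393).

```bash
cat > h.py <<'E'
import numpy as np
from scipy.spatial.transform import Rotation as R
CAM=dict(f=483.3057,c=(318.01145,243.5834),p=np.array([0.395,-0.0309,1.0174]),q=[0.0693,-0.6962,0.7111,-0.0702])
def px(u,v,z,crop=True):
    if crop:u,v=u/3.6+180-.36,v/3.6+175-.36
    r=R.from_quat(np.roll(CAM['q'],-1)).apply([(u-CAM['c'][0])/CAM['f'],(v-CAM['c'][1])/CAM['f'],1])
    return CAM['p']+r*(z-CAM['p'][2])/r[2]
E
python3 - <<'E'
from h import *
from scipy.optimize import least_squares
C=np.array([px(*p,.046)[:2] for p in[(272,238),(396,445),(612,37),(740,228)]])
L=np.array([[-.005,.07],[-.005,-.07],[.23,.07],[.23,-.07]])
f=lambda a:(a[:2]+L@np.array([[np.cos(a[2]),np.sin(a[2])],[-np.sin(a[2]),np.cos(a[2])]])-C).ravel()
s=least_squares(f,[.4,.0,0]);a=s.x
print(C.round(4).tolist(),a,(f(a)*1000).round(1))
M=np.array([[np.cos(a[2]),-np.sin(a[2])],[np.sin(a[2]),np.cos(a[2])]])
for n,p,z in[("jar",(220,426),.044),("flapH",(302,280),.044),("flapE",(370,393),.044),("salt",(97,193),.088),("pep",(370,567),.088),("black",(55,392),.044),("blue1",(50,531),.044),("blue2",(185,577),.044)]:
    w=px(*p,z)[:2];print(n,w.round(4),((w-a[:2])@M).round(4))
from bench import ctrl
o=ctrl.get_obs();print(R.from_quat(np.roll(o['eef_rot'],-1)).as_matrix().round(3).tolist())
E
```

```text
[[0.5981, 0.0946], [0.4789, 0.025], [0.7137, -0.1033], [0.5983, -0.1724]] [ 0.53984368  0.05769921 -1.03518393] [-0.6  3.2 -1.8  1.3  3.7 -1.1 -1.2 -3.4]
jar [0.4918 0.1234] [-0.081  -0.0078]
flapH [0.5738 0.0777] [0.0002 0.0394]
flapE [0.5085 0.0394] [-0.0003 -0.0363]
salt [0.6166 0.1852] [-0.0705  0.1311]
pep [0.4117 0.0369] [-0.0475 -0.1209]
black [0.5128 0.2162] [-0.1501  0.0577]
blue1 [0.4358 0.2168] [-0.1899 -0.0083]
blue2 [0.4092 0.1418] [-0.139  -0.0694]
[[0.907, 0.42, -0.0], [0.42, -0.907, 0.002], [0.0, -0.002, -1.0]]
```

```bash
python3 -m pendant '[[0.09,0.23,0,0,0,0.0066],[0.09,0.23,0,0,0,0.0066],[0.09,0.23,0,0,0,0.0066],[0.09,0.23,0,0,0,0.0066],[0.09,0.23,0,0,0,0.0066],[0.09,0.23,0,0,0,0.0066],[0.09,0.23,0,0,0,0.0066],[0.09,0.23,0,0,0,0.0066],[0.09,0.23,0,0,0,0.0066],[0.09,0.23,0,0,0,0.0066]]' 0.7
python3 -m pendant '[[0.09,0.23,0,0,0,0],[0.09,0.23,0,0,0,0],[0.09,0.23,0,0,0,0],[0.09,0.21,0,0,0,0],[0,0,0,0,0,0],[0,0,0,0,0,0],[0,0,0,0,0,0],[0,0,0,0,0,0],[0,0,0,0,0,0],[0,0,0,0,0,0]]'
python3 - <<'E'
from h import *
from bench import ctrl,camera
import cv2
o=ctrl.get_obs(); c=camera("wrist");cv2.imwrite("pics/w1.png",c["color"])
print(ctrl.finger_overhang,o['time_s'],o['eef_pos'],R.from_quat(np.roll(o['eef_rot'],-1)).as_matrix().round(3).tolist(),o['opening'],o['wrist_force'])
print(c['fx'],c['cx'],c['cy'],np.round(c['hand_eye'],4).tolist())
np.savez("w1.npz",p=o['eef_pos'],q=o['eef_rot'],H=c['hand_eye'],k=[c['fx'],c['fy'],c['cx'],c['cy']])
E
```

```text
time_s: 1.35
eef_pos: [0.4219, -0.0601, 0.2392]
eef_rot: [0.0, 0.964, 0.266, 0.0]
wrist_force: [1.4, 0.2, -0.2]
opening: 0.853
grasp_force: 0.0
time_s: 2.6
eef_pos: [0.4937, 0.1179, 0.2394]
eef_rot: [0.0, 0.964, 0.265, 0.0]
wrist_force: [-0.3, -0.2, -0.4]
opening: 0.85
grasp_force: 0.0
0.008 2.6 [0.49374399 0.11793776 0.2394049 ] [[0.859, 0.511, 0.0], [0.511, -0.859, 0.0], [0.0, 0.0, -1.0]] 0.8501866823472773 [-0.25141835 -0.17718423 -0.39639283]
355.890302476822 323.6364237732427 245.40058902906262 [[-0.0009, -0.9561, -0.293, 0.0742], [1.0, -0.0007, -0.0008, -0.0004], [0.0006, -0.293, 0.9561, -0.1343], [0.0, 0.0, 0.0, 1.0]]
```

View pics/w1.png

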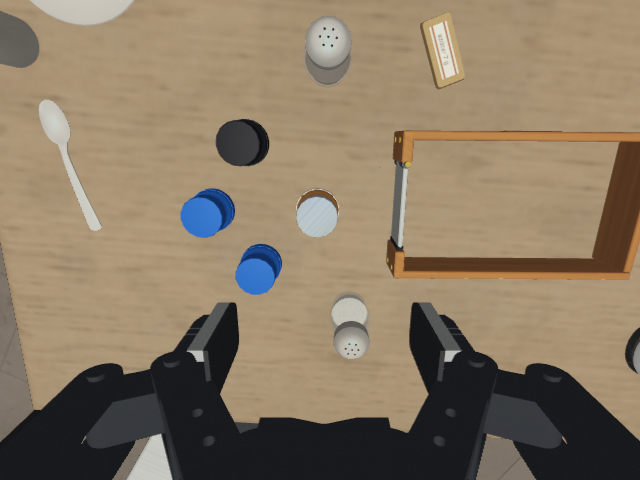

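The wrist view shows the jar lid at (318,213), centred between the fingers. The flap's top edge runs from (407,163) to (400,248), and the caddy's left and right outer rims sit at v≈132 and 278.

```bash
cat >> h.py <<'E'
def wpx(f,u,v,z):
    d=np.load(f);fx,fy,cx,cy=d['k'];H=d['H'];Rt=R.from_quat(np.roll(d['q'],-1)).as_matrix()
    o=d['p']+Rt@H[:3,3];r=Rt@H[:3,:3]@[(u-cx)/fx,(v-cy)/fy,1]
    return o+r*(z-o[2])/r[2]
def cad(w,a=(0.5398,0.0577,-1.0352)):
    c,s=np.cos(a[2]),np.sin(a[2]);return (np.array(w[:2])-a[:2])@np.array([[c,-s],[s,c]])
E
python3 - <<'E'
from h import *
for n,u,v,z in[("jar",318,213,.044),("flapH",407,163,.044),("flapE",401,248,.044),("L rim near",412,131,.046),("L rim far",636,133,.046),("Rrim near",405,278,.046),("Rrim far",630,278,.046)]:
    w=wpx("w1.npz",u,v,z);print(n,w.round(4),cad(w).round(4))
d=np.load("w1.npz");print("tcp",cad(d['p']))
E
python3 - <<'E'
import cv2
i=cv2.imread("pics/w1.png")[110:300,270:440]
cv2.imwrite("pics/w1c.png",cv2.resize(i,None,fx=3.1,fy=3.1,interpolation=cv2.INTER_CUBIC))
E
```

```text
jar [0.4952 0.1257 0.044 ] [-0.0812 -0.0037]
flapH [0.576  0.0798 0.044 ] [-0.0005  0.0424]
flapE [0.5065 0.0389 0.044 ] [-0.0008 -0.0382]
L rim near [0.6007 0.0921 0.046 ] [0.0015 0.0699]
L rim far [ 0.6997 -0.0779  0.046 ] [0.1982 0.0683]
Rrim near [0.4831 0.0186 0.046 ] [ 0.0047 -0.0687]
Rrim far [ 0.5969 -0.173   0.046 ] [ 0.2275 -0.0686]
tcp [-0.07530719 -0.00886395]
```

View pics/w1c.png

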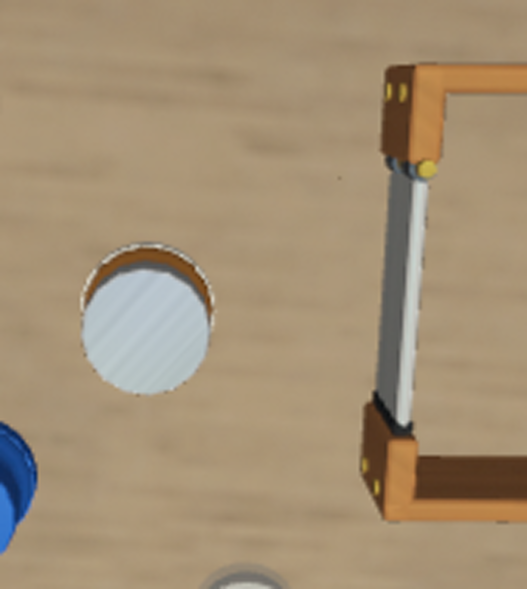

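```bash
python3 -m pendant '[[0.008,0.005,-0.15,0,0,0],[0,0,-0.15,0,0,0],[0,0,-0.15,0,0,0],[0,0,-0.15,0,0,0],[0,0,-0.15,0,0,0],[0,0,-0.12,0,0,0],[0,0,-0.1,0,0,0],[0,0,-0.08,0,0,0],[0,0,-0.06,0,0,0],[0,0,0,0,0,0]]'
python3 - <<'E'
from h import *
from bench import ctrl,camera
import cv2
o=ctrl.get_obs(); print(o['eef_pos'],cad(o['eef_pos']),o['wrist_force'])
w=camera("wrist")["color"];s=camera("scene")["color"][225:325,230:370]
w[:200,:280]=cv2.resize(s,(280,200),interpolation=cv2.INTER_CUBIC);cv2.imwrite("pics/w2.png",w)
E
```

```text
time_s: 3.9
eef_pos: [0.4947, 0.1192, 0.0166]
eef_rot: [-0.0, 0.964, 0.266, -0.001]
wrist_force: [0.0, 0.2, -0.2]
opening: 0.854
grasp_force: 0.0
[0.49473681 0.1192464  0.01656278] [-0.0759259  -0.00734229] [ 0.02108624  0.24318931 -0.23154181]
```

View pics/w2.png

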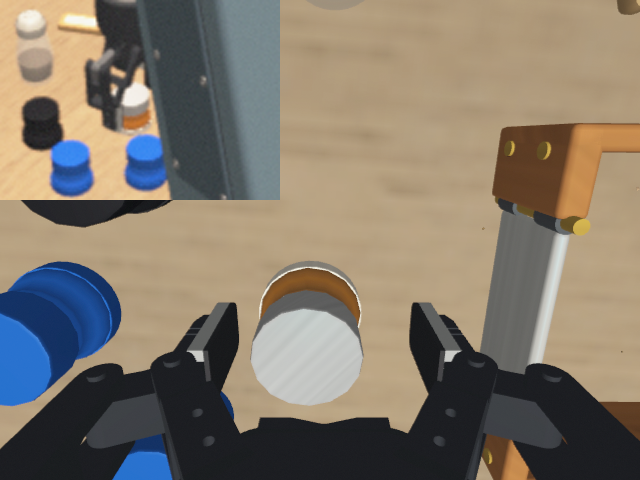

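The jar stands between the fingers with clearance, and the flap is ahead of the front finger. I'll push in along the caddy's x.

```bash
python3 -m pendant '[[0.02,-0.034,0,0,0,0],[0.02,-0.034,0,0,0,0],[0.02,-0.034,0,0,0,0],[0.02,-0.034,0,0,0,0],[0.02,-0.034,0,0,0,0],[0.02,-0.034,0,0,0,0],[0.02,-0.034,0,0,0,0],[0.02,-0.034,0,0,0,0],[0.02,-0.034,0,0,0,0],[0,0,0,0,0,0]]'
python3 - <<'E'
from h import *
from bench import ctrl,camera
import cv2
o=ctrl.get_obs(); print(o['eef_pos'],cad(o['eef_pos']),o['wrist_force'])
cv2.imwrite("pics/w3.png",camera("wrist")["color"])
E
```

```text
time_s: 5.25
eef_pos: [0.5318, 0.0573, 0.0173]
eef_rot: [0.0, 0.964, 0.265, 0.0]
wrist_force: [-0.1, -0.4, -0.0]
opening: 0.851
grasp_force: 0.1
[0.53183371 0.05726821 0.01732279] [-0.0036943  -0.00707109] [-0.09067035 -0.36194359 -0.00736526]
```

View pics/w3.png

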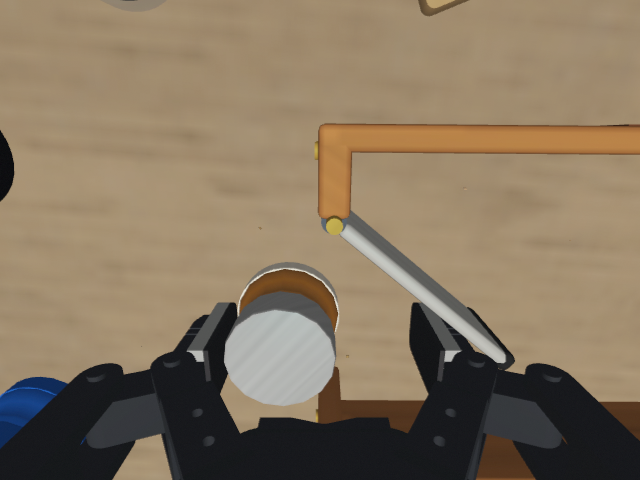

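The front finger holds the flap about 50° open, and the jar at (280,348) sits against the rear pad, just before the doorway. I'll go on.

```bash
python3 -m pendant '[[0.02,-0.034,0,0,0,0],[0.02,-0.034,0,0,0,0],[0.02,-0.034,0,0,0,0],[0.02,-0.034,0,0,0,0],[0.02,-0.034,0,0,0,0],[0.02,-0.034,0,0,0,0],[0.02,-0.034,0,0,0,0],[0.02,-0.034,0,0,0,0],[0.02,-0.034,0,0,0,0],[0,0,0,0,0,0]]'
python3 - <<'E'
from h import *
from bench import ctrl,camera
import cv2
o=ctrl.get_obs(); print(o['eef_pos'],cad(o['eef_pos']),o['wrist_force'])
cv2.imwrite("pics/w4.png",camera("wrist")["color"])
E
```

```text
time_s: 6.55
eef_pos: [0.5679, -0.0039, 0.0174]
eef_rot: [0.0, 0.964, 0.265, 0.0]
wrist_force: [-0.5, 0.2, -0.8]
opening: 0.852
grasp_force: 0.0
[ 0.56789416 -0.00391586  0.01739439] [ 0.06732542 -0.00728592] [-0.45412082  0.20093169 -0.78681247]
```

View pics/w4.png

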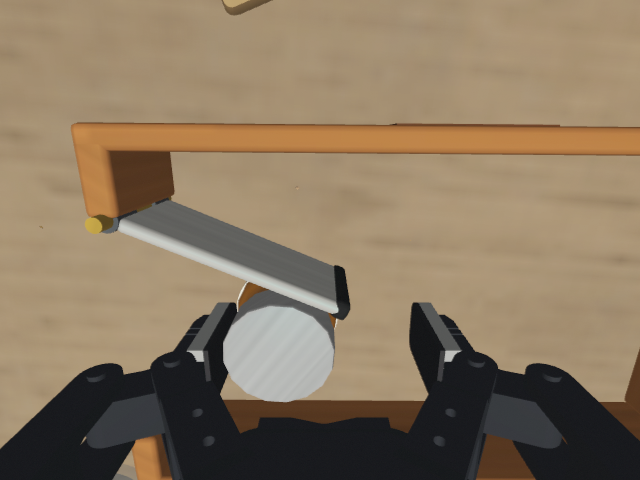

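The flap rests on the jar's left side and the jar is about 53 mm inside, still against the rear pad. I'll push 70 mm more, then back off a little.

```bash
python3 -m pendant '[[0.02,-0.034,0,0,0,0],[0.02,-0.034,0,0,0,0],[0.02,-0.034,0,0,0,0],[0.02,-0.034,0,0,0,0],[0.02,-0.034,0,0,0,0],[0.02,-0.034,0,0,0,0],[0.02,-0.034,0,0,0,0],[0.02,-0.034,0,0,0,0],[0.02,-0.034,0,0,0,0],[0,0,0,0,0,0]]'
python3 -m pendant '[[0,0,0,0,0,0],[-0.008,0.013,0,0,0,0],[-0.008,0.013,0,0,0,0],[0,0,0,0,0,0],[0,0,0.05,0,0,0],[0,0,0.1,0,0,0],[0,0,0.15,0,0,0],[0,0,0.2,0,0,0],[0,0,0.2,0,0,0],[0,0,0.2,0,0,0]]'
python3 -m pendant '[[0,0,0.1,0,0,0],[0,0,0,0,0,0],[0,0,0,0,0,0],[0,0,0,0,0,0],[0,0,0,0,0,0],[0,0,0,0,0,0],[0,0,0,0,0,0],[0,0,0,0,0,0],[0,0,0,0,0,0],[0,0,0,0,0,0]]'
python3 - <<'E'
from h import *
from bench import ctrl,camera
import cv2
w=camera("wrist")["color"];s=camera("top")["color"][175:350,180:400]
w[:223,:280]=cv2.resize(s,(280,223),interpolation=cv2.INTER_CUBIC);cv2.imwrite("pics/w5.png",w)
E
```

```text
time_s: 7.85
eef_pos: [0.6038, -0.0651, 0.0174]
eef_rot: [0.0, 0.964, 0.265, 0.0]
wrist_force: [-0.6, -0.0, 1.1]
opening: 0.851
grasp_force: 0.0
time_s: 9.1
eef_pos: [0.6003, -0.0593, 0.2006]
eef_rot: [0.001, 0.964, 0.265, 0.001]
wrist_force: [0.0, -0.5, -0.3]
opening: 0.848
grasp_force: 0.0
time_s: 10.35
eef_pos: [0.6001, -0.0592, 0.2173]
eef_rot: [0.0, 0.964, 0.265, 0.0]
wrist_force: [0.3, 0.1, 0.5]
opening: 0.852
grasp_force: 0.0
```

View pics/w5.png

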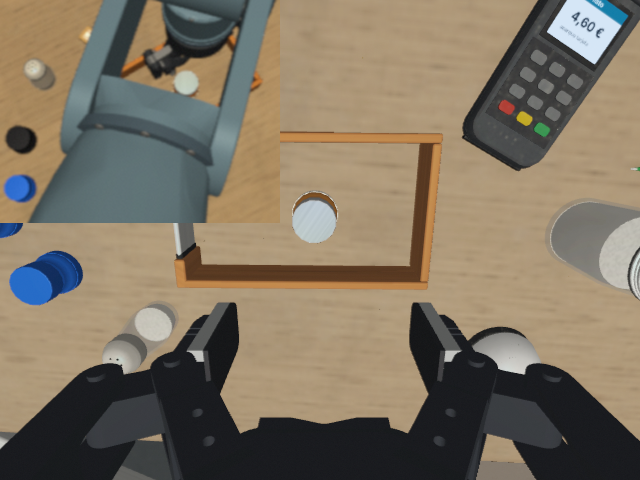

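The jar stands upright mid-caddy at (315,220), and the flap's free end at (187,245) is back in the doorway line, so it is shut. The robot is clear of everything.

```bash
python3 -c "
from bench import ctrl
print(ctrl.hand_in())"
```

```text
the job is handed in; nothing more can be done
None
```

I pushed the jam jar through the doorway with the flap held open and handed the job in: the last pictures show the jar upright inside the caddy and the flap shut behind it. I saw no bystander moved, but the pourer and sachet weren't fully in the last views, and the hand-in returned no verdict.

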